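Hold a wheel-bearing ball under the inspection camera

ROBOT

A 6-joint arm with a two-finger parallel gripper is mounted at the origin on the work surface. World frame = base frame: x ahead of the robot, y to its left, z up, the work surface at z = 0. Lengths are in m, angles in rad, forces in N, time in s.
With the tool pointing down it reaches from about 0.35 to 0.875 m from the base axis. Payload 4.2 kg.
Tool frame: the origin (TCP) lies at the centre of the arm's flange, where the gripper is bolted on; the fingertips stand 173 mm ahead of it and the grasp point (between the pads) lies 155 mm ahead of it; z points along the fingers, y is the direction in which the jaws open and shut (so a half turn about z gives the same grasp; the last joint's range is limited). The gripper opens to 85 mm and grips with 20 to 120 N. Pads are 22 mm wide; open, the fingers measure 114 mm over their backs; the gripper's body (76 mm by 85 mm) begins 54 mm behind the grasp point. The pads swing forward as they close: fully open they stand 13 mm farther back than shut.
Start: joints at [1.596, 0.385, 0.008, 0, -1.194, -0.259], TCP at [0.145, 0.608, 0.405] pointing down, gripper open.
Joint ranges: [-3.14, 3.14], [-1.21, 2.06], [-1.07, 1.41], [-3.16, 2.05], [-2.99, -0.16], [-3.1, 3.1]. Speed limits (rad/s): [2.79, 2.79, 3.14, 3.14, 3.14, 3.14].

INTERFACE

Orientations are given as a rotation vector (axis times angle).
In Python, from cell import ctrl, cams, order gives the robot as it stands.
- The arm moves only by the tool carry_out, never from a script. Its argument "steps" is text: rows parted by semicolons, each of 6 numbers parted by spaces: the shift along the tool's x, y, z in cm, then the turn, a rotation vector about the tool's x, y, z in rad. A call has 1 to 5 rows; each row shifts and turns the pose as measured when the row begins, along the tool's axes as they then stand; what a row does not reach is not made up. A row lasts 1/8 s, in which the tool goes at most 62.5 mm and 10.7 degrees, less where a joint would pass 70% of its speed; a pose out of reach is approached as far as the arm can. A call is refused whole if a number of a shift passes 6.25 or a number of a turn 0.188, either way. A call with a gripper value outside its range is refused whole. "jaw" is the opening, from 0 (shut) to 1 (fully open), set as the call begins (left out, the last holds). The fingers move at their own pace and stop on an object; the grip force is fixed at half the most. Time passes only in rows, so rows that do not move let the fingers close. It gives the time, the measured TCP pose, the force and the opening at its end, in the units of the state.
- ctrl.get_state(): the state, without advancing time (a new reading comes with each control period).
- cams.get_image(name): name is "side" or "top" or "wrist"; returns (picture, depth): 400x640x3 uint8, red, green, blue; 400x640 float32, m along the optical axis (not along the pixel's ray), 0 where there is no reading.
- cams.calibration(name): a dict with "camera_matrix" (3x3 intrinsics, pixels), "R" (3x3) and "t" (3): a world point X has camera coordinates R X + t; the wrist camera has in their place "T_tool_cam" (4x4, takes a point from camera to tool coordinates, whose origin is the TCP and whose axes are the flange's). Camera axes: x right, y down, z forward; pixel columns grow to the right and rows downward; lengths in m; the calibration is good to about 2 mm. A picture is of the moment at which its call begins: read the wrist's pose just before it. calibration takes no time and is no camera call.
- order.job_done(): hands the job in, once; it reports no verdict.
The state is a dict: "time": time; "qpos": joint angles; "dq": joint speeds; "tau": joint torques, N m; "eef_pos": TCP position; "orientation": TCP orientation; "force": force on the tool from outside, world axes, zero at the start; "torque": the same for the moment, N m; "opening": finger opening in m.
Only numpy, scipy, OpenCV 4.12 (cv2) and the standard library are available. Lean on these libraries where they do the work, as an engineer would, in place of code of your own. Each camera call takes 0.05 s, during which the arm holds its last target.

TASK

First turn the focus knob on the control box until its pointer stands at the index mark of the ring around it, and leave it there. Then pick up the ball tray by its upright fin and carry it with the loose bearing ball staying in its cup, so that the cup is centred right under the lens of the inspection camera with the ball's centre about 6 cm below it. Finish while still holding the tray there in the air, level and still, with nothing else carrying it; leave the other things on the bench where they are.

Things in the scene. Friction and masses are not known exactly. Their poses are not given: they have to be found in the camera images.
- tray: Loose aluminium ball tray, about 0.32 kg, balanced near its fin. Origin: underside, below the fin; x towards the ball cup, z up. Deck x -65 to +160 mm, 66 wide, 5 thick, flat on the bench. Upright grip fin at x = 0, mid-width: 50 mm along x, 14 thick (y), top at z = 67 mm. Steel block across the tail at x = -50 mm (24 x 60 mm, top at z = 25). Round cup at x = +130 mm
- fin_grip (a point): point inside the tray's fin, 47 mm above the underside (20 mm below the fin's top); pinch the fin here from above, closing along the tray's y
- pocket (a point): centre of the ball cup's floor, 130 mm along the tray's x from the fin, 7 mm above the tray's underside; the cup is 32 mm wide inside, 40 mm outside, its rim only 4 mm above its floor, so the ball rolls about 7 mm each way in it and leaves it if the tray is tipped by about 45 degrees or jerked
- ball: Loose steel bearing ball, 24 mm in diameter, 56 g, lying in the tray's cup (its axes turn as it rolls)
- ball_center (a point): centre of the ball
- stand: Fixed inspection camera stand. Origin on the bench right below the lens; x from lens to column. Round black barrel, 57 mm across, from z = 230 (lens, looking down) to 320 mm; column 28 mm thick at x = 130 mm, 320 tall, carrying it by an arm at z = 265 to 305; foot plate x 85 to 215, y -75 to 75, 16 mm thick. Under the lens is only the bench
- lens (a point): centre of the lens face, 230 mm above the bench
- focus_box: Fixed focus control box, grey, 120 x 120 x 50 mm tall. Origin: centre of its underside. The knob stands on the middle of its top
- knob (a joint): Focus knob angle (rad, -1.3 to 1.3, growing counter-clockwise from above; at 0 the pointer points along the box's x). Turns lightly, stays where left. Disc 44 mm across; on it a bar grip along the pointer's direction: 42 mm long, 14 thick, 6 to 42 mm above the box's top; pinch it across its thickness
- knob_grip (a point): point inside the bar grip on the knob's upright axis, 32 mm above the box's top, 10 mm below the bar's top
- pointer_tip (a point): tip of the white pointer at the knob's edge, 32 mm from the knob's axis, 6 mm above the box's top; it turns with the knob
- bezel: Fixed flat aluminium index ring around the knob, 94 mm across, 72 mm inside, 5 mm tall, on the box's top (origin on the knob's axis); its x axis points to its one dark index mark
- index_mark (a point): where the pointer's tip is when it stands exactly at the index mark: 32 mm from the knob's axis on the line to the mark
- spray_can: bystander: loose spray can, 64 mm across, about 170 mm tall, origin at its base
- disc_stack: bystander: loose stack of cutting discs, 115 mm across, 24 mm tall, origin at its base
- spanner: bystander: loose spanner lying flat, 200 mm long
There are look-alikes about, which are no part of the job. There is more than one size of the focus_box; the job needs the largest. What is shaped like the tray but blue or orange is not meant.

How it is judged:
On the way, in this order (a step that is already met when the one before it is completed fails the run):
1. the pointer stands at the index mark (distance between pointer_tip and index_mark below 0.0045 m), for 0.3 s.
2. the tray is lifted off the bench with the ball in its cup (height (world z) of tray above 0.04 m and distance between ball_center and pocket below 0.022 m), for 0.2 s.
At the end, for the whole second after the job is handed in: Pointer tip within 4.5 mm of the index mark. The robot still holds the tray: cup centre within 15 mm sideways of the lens axis, ball in the cup, its centre 40 to 80 mm below the lens, tray level to 0.1 rad and still (under 30 mm/s; ball 60 mm/s), not touching the stand (distance between pointer_tip and index_mark below 0.0045 m and distance between ball_center and pocket below 0.022 m and horizontal distance between pocket and lens below 0.015 m and z of ball_center in the frame of lens between -0.08 and -0.04 m and angle between tray's own z axis and vertical below 0.1 rad and linear speed of tray below 0.03 m/s and linear speed of ball below 0.06 m/s and contact force between the fingers and tray above 2 N and contact force between tray and stand below 0.2 N); the arm keeps its last pose, push and grip.
It fails at once if the ball leaves its cup (not (distance between ball_center and pocket below 0.03 m)).
It fails at once if the tray is tipped by more than 0.45 rad (angle between tray's own z axis and vertical above 0.45 rad).
It fails at once if a bystander is moved by more than 30 mm (distance of any of spray_can, disc_stack, spanner from where it was at the start of the episode above 0.03 m).
It also fails if it takes over 70 s, if anything falls off the work surface, if the arm or the gripper's body presses on something with over 40 N, if the wrist force passes 120 N, or if a joint passes its speed limit or range.

## Working session

There is one attempt and no reset: what is moved stays moved. The work goes in short steps, Python scripts to look and compute and a tool call to move; the robot and the scene stay as the last step left them, time stands still between calls to the robot, and variables do not carry over. Pictures are saved under pics/ and viewed, and the job is handed in when it is done.

Besides the shell and the picture viewer there is one more tool, called after ">>>" by a JSON object that holds its "method" and its "body", one argument or row to a line. carry_out: Moves the arm, as the interface text tells. Its arguments: {"type":"object","properties":{"steps":{"type":"string"},"jaw":{"type":"number"}},"required":["steps"]}

```bash
mkdir -p pics; ls; cat > h.py <<'E'
from cell import ctrl,cams,order
import numpy as np,cv2
from scipy.spatial.transform import Rotation as Ro
def cam(name,st=None):
    c=cams.calibration(name);K=np.array(c['camera_matrix'])
    if name=='wrist':
        T=np.array(c['T_tool_cam']);st=st or ctrl.get_state()
        W=np.eye(4);W[:3,:3]=Ro.from_rotvec(st['orientation']).as_matrix();W[:3,3]=st['eef_pos']
        M=W@T;return K,M[:3,:3],M[:3,3]
    R=np.array(c['R']);t=np.array(c['t']);return K,R.T,-R.T@t
def grab(name,fn):
    C=cam(name);im,d=cams.get_image(name);np.savez('pics/'+fn+'.npz',im=im,d=d,K=C[0],R=C[1],t=C[2])
    cv2.imwrite('pics/'+fn+'.png',im[:,:,::-1]);return im,d,C
def load(fn):
    z=np.load('pics/'+fn+'.npz');return z['im'],z['d'],(z['K'],z['R'],z['t'])
def ray(C,u,v,z):
    K,R,t=C;r=R@np.linalg.inv(K)@np.array([u,v,1.]);return t+r*(z-t[2])/r[2]
def pts(C,d):
    K,R,t=C;v,u=np.mgrid[:d.shape[0],:d.shape[1]]
    p=np.stack([(u-K[0,2])/K[0,0]*d,(v-K[1,2])/K[1,1]*d,d],-1);return p@R.T+t
def proj(C,X):
    K,R,t=C;p=K@(R.T@(np.array(X)-t));return p[:2]/p[2]
def crop(fn,u0,v0,u1,v1,s,out):
    im=cv2.imread('pics/'+fn+'.png')[v0:v1,u0:u1];cv2.imwrite('pics/'+out+'.png',cv2.resize(im,None,fx=s,fy=s,interpolation=cv2.INTER_CUBIC))
E
python3 - <<'E'
from h import *
s=ctrl.get_state();print(s)
for n in('top','side','wrist'):
    im,d,C=grab(n,n+'0');print(n,C[2],C[1][:,2])
E
```

```text
pics
{'time': 0.0, 'qpos': array([ 1.59560163e+00,  3.85557553e-01,  6.61852251e-03, -5.31252798e-04,
       -1.19398023e+00, -2.58559421e-01]), 'dq': array([-3.32341315e-05, -4.28736528e-04,  1.81251583e-03,  2.14402759e-04,
       -2.67595491e-04, -2.98878551e-07]), 'tau': array([ 4.65431967e-04, -3.92290735e+01,  1.88402277e+01,  4.18621972e+00,
       -4.63305201e-03,  7.24967009e-06]), 'eef_pos': array([0.14470791, 0.6078026 , 0.40361292]), 'orientation': array([ 3.11796713e+00, -3.66397084e-01, -2.96752176e-04]), 'force': array([-0.14008488, -0.23124177, -1.05899971]), 'torque': array([-0.01147407,  0.00557222,  0.03095445]), 'opening': 0.08533686682768828}
top [ 0.36075128 -0.04089992  1.82267688] [ 0.11812754 -0.00338823 -0.99299265]
side [ 0.24189381 -0.88117165  1.1603112 ] [ 0.25031867  0.60518599 -0.75570528]
wrist [0.21364096 0.59112382 0.37339336] [-0.2698971   0.06233226 -0.96086953]
```

View pics/top0.png

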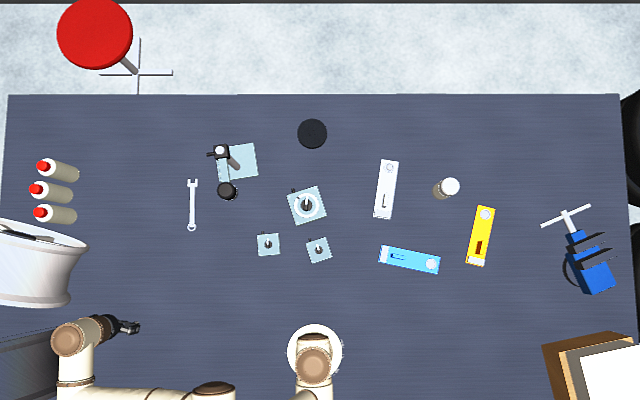

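View pics/side0.png

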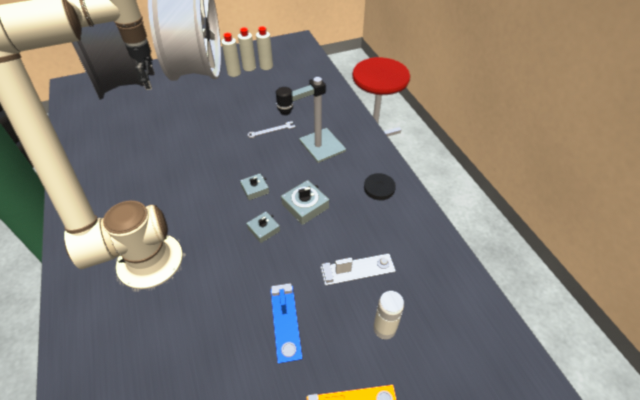

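View pics/wrist0.png

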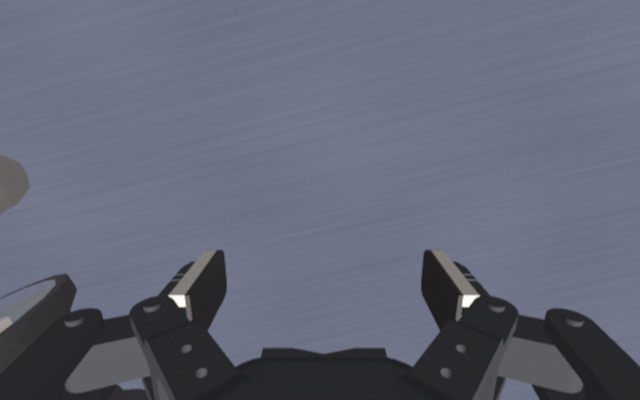

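The top view shows three boxes: (307,205) large, and (268,244) and (318,249) small. The job needs the largest, (307,205). There are three trays: aluminium at (386,189), blue at (410,259) and orange at (480,236). The aluminium one is meant. I'll confirm both in one enlarged crop.

```bash
python3 - <<'E'
from h import *
crop('top0',200,130,460,280,3,'topc')
im,d,C=load('top0');P=pts(C,d)
for n,u,v in [('box corner top',307,192),('knob',307,204),('cup',389,167),('fin',384,199),('lensbarrel',227,190),('column',221,151),('can',450,186),('disc',312,133),('span',192,205)]:
    print(n,P[v,u].round(3))
im,d,C=load('side0');P=pts(C,d)
for n,u,v in [('barrel',285,93),('knob',305,192),('cup',383,262),('fin',344,265)]: print(n,P[v,u].round(3))
E
```

```text
box corner top [0.582 0.027 0.05 ]
knob [0.533 0.025 0.088]
cup [ 0.678 -0.282  0.037]
fin [ 0.552 -0.256  0.077]
lensbarrel [0.554 0.268 0.32 ]
column [0.679 0.29  0.323]
can [ 0.587 -0.475  0.17 ]
disc [0.814 0.009 0.017]
span [0.537 0.462 0.014]
barrel [0.559 0.255 0.322]
knob [0.538 0.025 0.08 ]
cup [ 0.679 -0.293  0.029]
fin [ 0.555 -0.272  0.053]
```

View pics/topc.png

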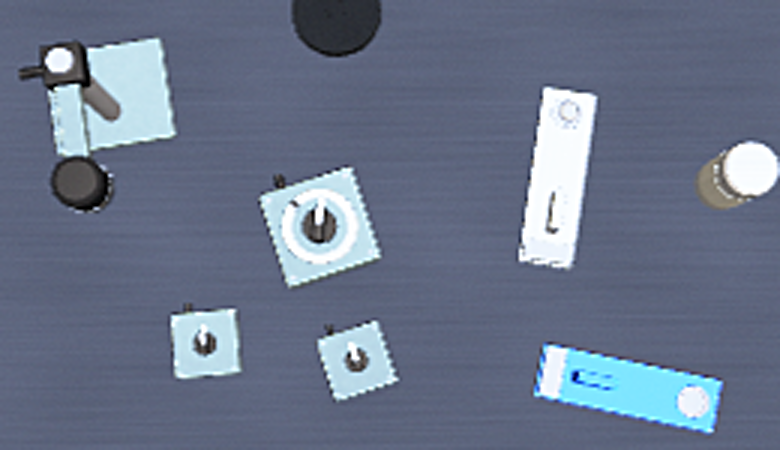

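>>> {"method": "carry_out", "body": {
  "steps": "2.4 4.3 -1 0 0 0;2.4 4.3 -1 0 0 0;2.4 4.3 -1 0 0 0;2.4 4.3 -1 0 0 0"
}}

```text
time: 0.65
eef_pos: [0.1986, 0.4159, 0.4413]
orientation: [3.111, -0.362, 0.001]
force: [0.7, 0.3, 0.7]
opening: 0.0852
```

```bash
cat >> h.py <<'E'
def delta(pos=None,yaw=None):
    """shift in cm along present tool axes, turn rotvec, to reach TCP pos with tool pointing down, tool x at yaw"""
    s=ctrl.get_state();R=Ro.from_rotvec(s['orientation']);M=R.as_matrix()
    print('t',s['time'],'pos',s['eef_pos'].round(4),'yaw',np.arctan2(M[1,0],M[0,0]).round(4),'zax',M[:,2].round(3),'F',s['force'].round(1),'op',round(s['opening'],4))
    if pos is not None: print('shift cm',(M.T@(np.array(pos)-s['eef_pos'])*100).round(2))
    if yaw is not None:
        T=Ro.from_matrix(np.array([[np.cos(yaw),np.sin(yaw),0],[np.sin(yaw),-np.cos(yaw),0],[0,0,-1]]).astype(float))
        print('turn',(R.inv()*T).as_rotvec().round(3))
E
python3 -c "
from h import *
delta([0.40,0.2,0.42],0)"
```

```text
t 0.65 pos [0.1986 0.4159 0.4413] yaw -0.2314 zax [-0.001 -0.009 -1.   ] F [0.7 0.3 0.7] op 0.0852
shift cm [24.55 16.37  2.31]
turn [ 0.009 -0.    -0.231]
```

>>> {"method": "carry_out", "body": {
  "steps": "4.9 3.2 0.4 0 0 0;4.9 3.2 0.4 0 0 0;4.9 3.2 0.4 0 0 0;4.9 3.2 0.4 0 0 0;4.9 3.2 0.4 0 0 0"
}}

```text
time: 1.27
eef_pos: [0.4038, 0.196, 0.4243]
orientation: [3.119, -0.352, 0.003]
force: [1.4, 1.1, 0.3]
opening: 0.0855
```

```bash
python3 -c "
from h import *
delta([0.50,0.025,0.37],0)"
```

```text
t 1.275 pos [0.4038 0.196  0.4243] yaw -0.2247 zax [ 0.002 -0.003 -1.   ] F [1.4 1.1 0.3] op 0.0855
shift cm [13.18 14.51  5.49]
turn [ 0.003 -0.002 -0.225]
```

>>> {"method": "carry_out", "body": {
  "steps": "3.3 3.6 1.4 0 0 0;3.3 3.6 1.4 0 0 0;3.3 3.6 1.4 0 0 0;3.3 3.6 1.4 0 0 -0.11;0 0 0 0 0 -0.11"
}}

```text
time: 1.9
eef_pos: [0.5043, 0.0168, 0.3659]
orientation: [3.139, -0.007, 0.001]
force: [-0.4, 0.5, 1.2]
opening: 0.0855
```

```bash
python3 -c "
from h import *
delta([0.50,0.025,0.37],0)
grab('wrist','w1')"
```

```text
t 1.9 pos [0.5043 0.0168 0.3659] yaw -0.0043 zax [ 0.    -0.003 -1.   ] F [-0.4  0.5  1.2] op 0.0855
shift cm [-0.43 -0.82 -0.41]
turn [ 0.003 -0.    -0.004]
```

View pics/w1.png

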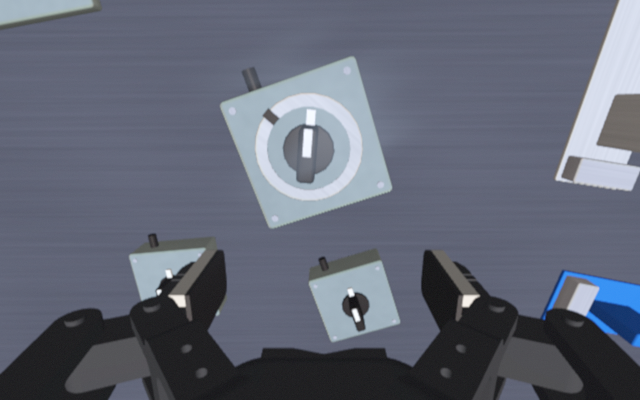

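The wrist view shows the large box's ring centred near (309,147), its dark index mark at (270,117), and the white pointer tip near (311,112).

```bash
cat > meas.py <<'E'
from h import *
import sys
def meas(fn,s=None):
    im,d,C=load(fn);P=pts(C,d)
    # axis-aligned rectified top plane of box: sample onto 0.25 mm grid, z=0.055 and 0.056
    c0=np.array([float(s[0]),float(s[1])]) if s else np.array([.535,.025])
    def rect(z,h=.07,st=.0005):
        n=int(2*h/st);g=(np.arange(n)-n/2)*st
        X,Y=np.meshgrid(c0[0]-g,c0[1]-g,indexing='ij')  # row down = -x, col right=-y
        K,R,t=C;p=(np.stack([X,Y,np.full_like(X,z)],-1)-t)@R;p=p@K.T
        m=(p[...,:2]/p[...,2:]).astype(np.float32)
        return cv2.remap(im,m[...,0],m[...,1],cv2.INTER_LINEAR),X,Y
    r,X,Y=rect(.055)
    hsv=cv2.cvtColor(r,cv2.COLOR_RGB2HSV)
    m=((hsv[...,1]<30)&(hsv[...,2]>165)).astype(np.uint8)
    cs,_=cv2.findContours(m,cv2.RETR_EXTERNAL,cv2.CHAIN_APPROX_NONE)
    c=max(cs,key=lambda c:cv2.minEnclosingCircle(c)[1] if cv2.contourArea(c)>500 else 0)
    (u,v),rad=cv2.minEnclosingCircle(c);e=cv2.fitEllipse(cv2.convexHull(c))
    u,v=e[0]
    ctr=np.array([c0[0]-(v-X.shape[0]/2)*.0005,c0[1]-(u-X.shape[0]/2)*.0005])
    print('ring centre',ctr.round(4),'diam mm',np.array(e[1])*.5)
    rr=np.hypot(X-ctr[0],Y-ctr[1]);g=r.mean(-1)
    k=(rr>.0375)&(rr<.0455)&(g<110)
    a=np.arctan2(Y-ctr[1],X-ctr[0]);am=np.arctan2(np.sin(a[k]).mean(),np.cos(a[k]).mean())
    print('mark ang',am.round(4),'n',k.sum(),'spread',a[k].std().round(3))
    r2,X,Y=rect(.056)
    rr=np.hypot(X-ctr[0],Y-ctr[1]);h2=cv2.cvtColor(r2,cv2.COLOR_RGB2HSV)
    k=(rr>.024)&(rr<.0325)&(h2[...,1]<25)&(h2[...,2]>195)
    a=np.arctan2(Y-ctr[1],X-ctr[0]);ap=np.arctan2(np.sin(a[k]).mean(),np.cos(a[k]).mean())
    print('pointer ang',ap.round(4),'n',k.sum(),'spread',a[k].std().round(3))
    o=r2.copy();
    for A,col in((am,(255,0,0)),(ap,(0,255,0))):
        for q in(.02,.045):
            x=ctr+q*np.array([np.cos(A),np.sin(A)]);cv2.circle(o,(int(X.shape[0]/2-(x[1]-c0[1])/.0005),int(X.shape[0]/2-(x[0]-c0[0])/.0005)),2,col,-1)
    cv2.imwrite('pics/'+fn+'_r.png',cv2.resize(o[:,:,::-1],None,fx=2,fy=2))
meas(sys.argv[1],sys.argv[2:])
E
python3 meas.py w1; python3 -c "
from h import *
im,d,C=load('w1');P=pts(C,d);print(P[80,330],P[120,290],P[200,300],P[147,307],P[100,440])"
```

```text
ring centre [0.4501 0.0669] diam mm [38.1567955  43.95038223]
mark ang 0.0442 n 805 spread 0.777
pointer ang nan n 0 spread nan
[0.59129126 0.00989899 0.05165532] [0.55963999 0.04360309 0.04980888] [0.48925409 0.03684407 0.05040462] [0.54272837 0.02757394 0.09388107] [ 5.75275019e-01 -9.87720983e-02 -3.89553615e-04]meas.py:29: RuntimeWarning: Mean of empty slice.
  a=np.arctan2(Y-ctr[1],X-ctr[0]);ap=np.arctan2(np.sin(a[k]).mean(),np.cos(a[k]).mean())
  ret = ret.dtype.type(ret / rcount)
  ret = _var(a, axis=axis, dtype=dtype, out=out, ddof=ddof,
  arrmean = um.true_divide(arrmean, div, out=arrmean,
  ret = ret.dtype.type(ret / rcount)
Traceback (most recent call last):
  File "meas.py", line 36, in <module>
    meas(sys.argv[1],sys.argv[2:])
    ~~~~^^^^^^^^^^^^^^^^^^^^^^^^^^
  File "meas.py", line 34, in meas
    x=ctr+q*np.array([np.cos(A),np.sin(A)]);cv2.circle(o,(int(X.shape[0]/2-(x[1]-c0[1])/.0005),int(X.shape[0]/2-(x[0]-c0[0])/.0005)),2,col,-1)
                                                          ~~~^^^^^^^^^^^^^^^^^^^^^^^^^^^^^^^^^
ValueError: cannot convert float NaN to integer
```

```bash
python3 - <<'E'
from h import *
im,d,C=load('w1')
for n,u,v in [('ring',309,98),('ring2',355,150),('ring3',264,150),('box',240,130),('box2',370,180),('inner',330,115),('mark',270,117),('tip',311,117),('tip2',311,112),('disc',290,150),('barw',307,143),('baredge',300,143)]:
    print(n,im[v,u],cv2.cvtColor(im[v:v+1,u:u+1],cv2.COLOR_RGB2HSV)[0,0])
E
crop() { python3 -c "from h import *;crop('w1',210,50,400,235,4,'w1c')"; }; crop
```

```text
ring [216 222 237] [111  23 237]
ring2 [208 215 230] [110  24 230]
ring3 [217 223 238] [111  23 238]
box [165 182 195] [103  39 195]
box2 [167 186 198] [102  40 198]
inner [169 187 199] [102  38 199]
mark [89 86 87] [170   9  89]
tip [246 250 255] [107   9 255]
tip2 [246 251 255] [103   9 255]
disc [106 108 117] [115  24 117]
barw [243 247 255] [110  12 255]
baredge [ 96 102 113] [109  38 113]
```

View pics/w1c.png

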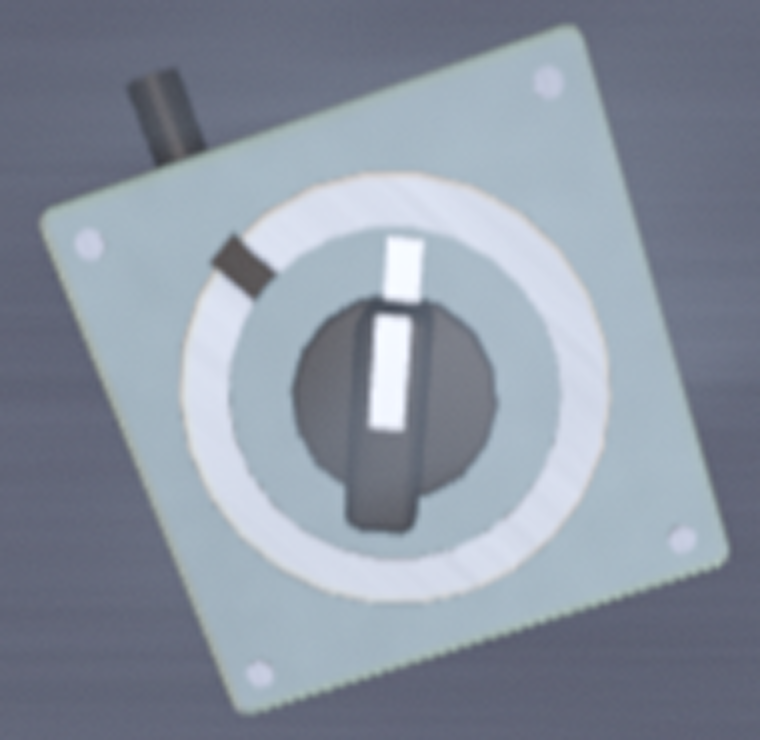

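```bash
sed -i 's/^    hsv=cv2/    cv2.imwrite("pics\/"+fn+"_r.png",r[:,:,::-1]);hsv=cv2/; s/\[...,1\]<30)&(hsv\[...,2\]>165)/[...,1]<31)\&(hsv[...,2]>205)/' meas.py; python3 meas.py w1 2>&1 | head -3;python3 -c "
from h import *
im,d,C=load('w1');print(C, proj(C,[.535,.025,.055]))"
```

```text
ring centre [0.5359 0.0281] diam mm [90.44189453 90.6726532 ]
mark ang 0.8582 n 200 spread 0.043
pointer ang -0.0765 n 261 spread 0.08
(array([[330.36910431,   0.        , 323.45727946],
       [  0.        , 330.36910431, 195.8901077 ],
       [  0.        ,   0.        ,   1.        ]]), array([[-0.00479522, -0.96092353, -0.27677243],
       [-0.99998507,  0.00533303, -0.00119047],
       [ 0.00261999,  0.27676259, -0.96093476]]), array([0.57513117, 0.01603543, 0.33558674])) [312.26876388 149.93967667]
```

View pics/w1_r.png

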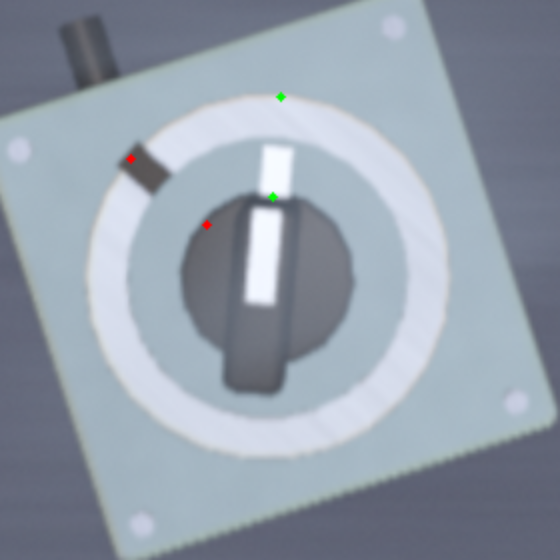

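```bash
python3 -c "
from h import *
print(ctrl.get_state()['qpos'].round(3))
delta([0.536,0.0275,0.28],-0.077)"
```

```text
[ 0.358  0.213 -0.342  0.003 -1.015  1.211]
t 1.95 pos [0.504  0.0177 0.3665] yaw -0.0004 zax [ 0.001 -0.002 -1.   ] F [-0.3  0.5 -0.5] op 0.0854
shift cm [ 3.19 -1.    8.65]
turn [ 0.002 -0.001  0.077]
```

>>> {"method": "carry_out", "body": {
  "steps": "1.6 -0.5 4.3 0 0 0.077;1.6 -0.5 4.3 0 0 0;0 0 0 0 0 0",
  "jaw": 0.55
}}

```text
time: 2.33
eef_pos: [0.5375, 0.0266, 0.2797]
orientation: [3.138, -0.132, 0.007]
force: [-0.1, 0.1, 0.1]
opening: 0.0471
```

```bash
python3 -c "
from h import *
delta([0.536,0.0275,0.237],-0.077)
grab('wrist','w2')"
```

```text
t 2.325 pos [0.5375 0.0266 0.2797] yaw -0.0842 zax [ 0.004 -0.001 -1.   ] F [-0.1  0.1  0.1] op 0.0471
shift cm [-0.17 -0.08  4.27]
turn [ 0.001 -0.005 -0.007]
```

View pics/w2.png

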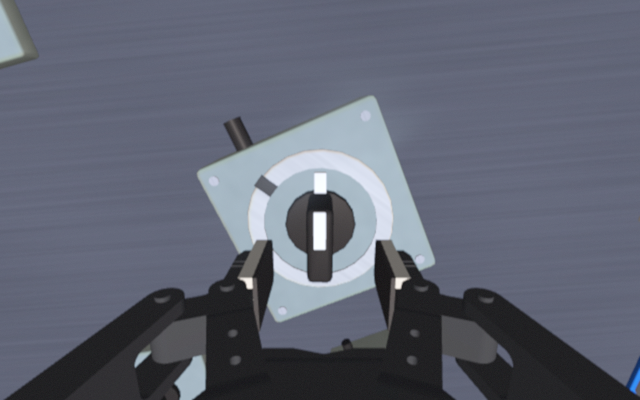

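The bar (u≈320) sits between the fingers (midpoint u≈323) and is about 2 mm to their left. I'll shift that much, go down and close.

>>> {"method": "carry_out", "body": {
  "steps": "-0.1 -0.2 2.2 0 0 0;0 0 2.1 0 0 0;0 0 0 0 0 0"
}}

```text
time: 2.75
eef_pos: [0.5379, 0.03, 0.2444]
orientation: [-3.136, 0.13, -0.029]
force: [-1.0, -0.1, 0.0]
opening: 0.0469
```

>>> {"method": "carry_out", "body": {
  "steps": "0 0 0 0 0 0;0 0 0 0 0 0;0 0 0 0 0 0;0 0 0 0 0 0",
  "jaw": 0
}}

```text
time: 3.25
eef_pos: [0.5381, 0.0284, 0.2479]
orientation: [-3.137, 0.129, -0.037]
force: [1.4, 0.1, -6.6]
opening: 0.0124
```

```bash
python3 -c "
from h import *
delta([0.536,0.0275,0.237],0.858)
grab('wrist','w3')"
```

```text
t 3.25 pos [0.5381 0.0284 0.2479] yaw -0.0824 zax [ 0.023  0.001 -1.   ] F [ 1.4  0.1 -6.6] op 0.0124
shift cm [-0.22  0.11  1.09]
turn [ 0.008 -0.023 -0.94 ]
```

View pics/w3.png

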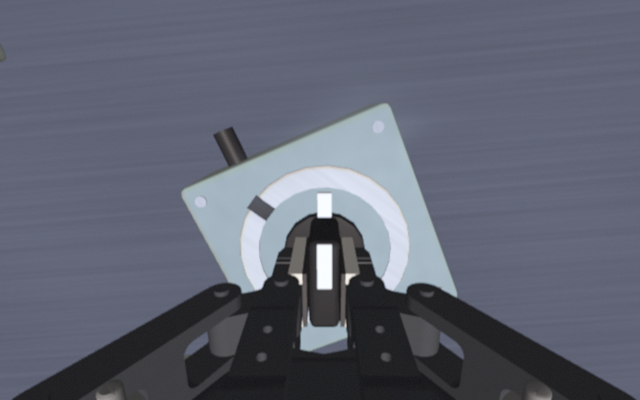

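The fingers straddle the bar well sideways, but the tool drifted up and tilted by 0.023. I'll open, correct the pose and close again.

>>> {"method": "carry_out", "body": {
  "steps": "0 0 0 0 0 0;0 0 0 0 0 0;-0.3 0 0.5 0 -0.023 0",
  "jaw": 0.5
}}

```text
time: 3.68
eef_pos: [0.5357, 0.0293, 0.2451]
orientation: [-3.136, 0.127, -0.004]
force: [-0.3, 0.4, -0.0]
opening: 0.0427
```

```bash
python3 -c "
from h import *
delta([0.536,0.028,0.240],-0.077)
print(ctrl.get_state()['dq'].round(3))"
```

```text
t 3.675 pos [0.5357 0.0293 0.2451] yaw -0.0807 zax [ 0.003  0.003 -1.   ] F [-0.3  0.4 -0. ] op 0.0427
shift cm [0.03 0.13 0.51]
turn [-0.004 -0.002 -0.004]
[ 0.004  0.059  0.002 -0.126 -0.13   0.089]
```

>>> {"method": "carry_out", "body": {
  "steps": "0 0 0.6 0 0 0;0 0 0.2 0 0 0;0 0 0 0 0 0"
}}

```text
time: 4.05
eef_pos: [0.5356, 0.0295, 0.2363]
orientation: [-3.136, 0.126, -0.002]
force: [-0.4, -0.1, -0.2]
opening: 0.0428
```

```bash
python3 -c "
from h import *
delta([0.536,0.029,0.238],-0.077)"
```

```text
t 4.05 pos [0.5356 0.0295 0.2363] yaw -0.0805 zax [ 0.001  0.003 -1.   ] F [-0.4 -0.1 -0.2] op 0.0428
shift cm [ 0.04  0.05 -0.17]
turn [-0.003 -0.001 -0.003]
```

>>> {"method": "carry_out", "body": {
  "steps": "0 0 0 0 0 0;0 0 0 0 0 0;0 0 0 0 0 0",
  "jaw": 0
}}

```text
time: 4.42
eef_pos: [0.5357, 0.0287, 0.2366]
orientation: [-3.137, 0.126, -0.001]
force: [0.3, 1.6, -1.1]
opening: 0.0129
```

```bash
python3 -c "
from h import *
delta([0.536,0.029,0.238],0.858)"
```

```text
t 4.425 pos [0.5357 0.0287 0.2366] yaw -0.0801 zax [ 0.001  0.002 -1.   ] F [ 0.3  1.6 -1.1] op 0.0129
shift cm [ 0.03 -0.04 -0.14]
turn [-0.001 -0.001 -0.938]
```

>>> {"method": "carry_out", "body": {
  "steps": "0 0 0 0 0 -0.15;0 0 0 0 0 -0.15;0 0 0 0 0 -0.15;0 0 0 0 0 -0.15;0 0 0 0 0 0"
}}

```text
time: 5.05
eef_pos: [0.5355, 0.0288, 0.2365]
orientation: [-3.027, -0.831, -0.002]
force: [0.6, -0.8, 0.4]
opening: 0.0132
```

```bash
python3 -c "
from h import *
delta([0.536,0.0287,0.2365],0.858)"
```

```text
t 5.05 pos [0.5355 0.0288 0.2365] yaw 0.5358 zax [ 0.001  0.003 -1.   ] F [ 0.6 -0.8  0.4] op 0.0132
shift cm [0.04 0.04 0.  ]
turn [-0.002 -0.002 -0.322]
```

>>> {"method": "carry_out", "body": {
  "steps": "0 0 0 0 0 -0.15;0 0 0 0 0 -0.15;0 0 0 0 0 0"
}}

```text
time: 5.42
eef_pos: [0.5354, 0.0289, 0.2365]
orientation: [-2.869, -1.273, -0.003]
force: [0.6, -0.9, -0.2]
opening: 0.0132
```

```bash
python3 -c "
from h import *
delta([0.536,0.0287,0.2365],0.858)
grab('wrist','w4')"; python3 meas.py w4 .5355 .0285
```

```text
t 5.425 pos [0.5354 0.0289 0.2365] yaw 0.8351 zax [ 0.     0.003 -1.   ] F [ 0.6 -0.9 -0.2] op 0.0132
shift cm [0.03 0.06 0.  ]
turn [-0.002 -0.002 -0.023]
ring centre [0.5598 0.0213] diam mm [38.91666031 71.68778992]
mark ang -2.4132 n 3713 spread 2.099
pointer ang 2.3805 n 1897 spread 1.937
```

View pics/w4_r.png

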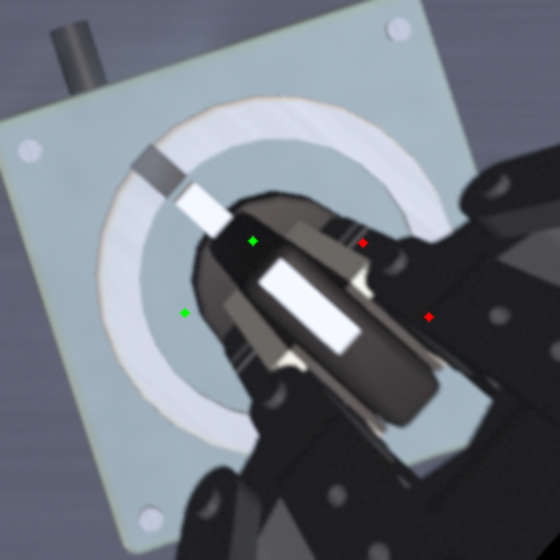

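The pointer's outer end now meets the mark, within about 1 mm sideways. I'll make a last small turn and release.

>>> {"method": "carry_out", "body": {
  "steps": "0 0 0 0 0 -0.025;0 0 0 0 0 0;0 0 0 0 0 0"
}}

```text
time: 5.85
eef_pos: [0.5354, 0.0289, 0.2365]
orientation: [-2.856, -1.304, -0.002]
force: [-0.2, -0.8, 0.5]
opening: 0.0131
```

>>> {"method": "carry_out", "body": {
  "steps": "0 0 0 0 0 0;0 0 0 0 0 0;0 0 0 0 0 0",
  "jaw": 0.5
}}

```text
time: 6.22
eef_pos: [0.5355, 0.0292, 0.2367]
orientation: [-2.856, -1.303, -0.004]
force: [-0.7, 0.4, 0.1]
opening: 0.0423
```

>>> {"method": "carry_out", "body": {
  "steps": "0 0 -1.5 0 0 0;0 0 -3 0 0 0;0 0 -5 0 0 0;0 0 -3 0 0 0;0 0 0 0 0 0"
}}

```text
time: 6.85
eef_pos: [0.5354, 0.0287, 0.3699]
orientation: [-2.857, -1.304, -0.01]
force: [-0.2, 0.1, -0.1]
opening: 0.0425
```

```bash
python3 -c "
from h import *
delta([0.536,0.0287,0.37],0.858)
grab('wrist','w5')"; python3 meas.py w5 .5355 .0285
```

```text
t 6.85 pos [0.5354 0.0287 0.3699] yaw 0.8563 zax [ 0.005  0.004 -1.   ] F [-0.2  0.1 -0.1] op 0.0425
shift cm [ 0.04  0.05 -0.01]
turn [ 0.001 -0.006 -0.002]
ring centre [0.5357 0.028 ] diam mm [91.47522736 91.55377197]
mark ang nan n 0 spread nan
pointer ang 0.8715 n 260 spread 0.079meas.py:24: RuntimeWarning: Mean of empty slice.
  a=np.arctan2(Y-ctr[1],X-ctr[0]);am=np.arctan2(np.sin(a[k]).mean(),np.cos(a[k]).mean())
  ret = ret.dtype.type(ret / rcount)
  ret = _var(a, axis=axis, dtype=dtype, out=out, ddof=ddof,
  arrmean = um.true_divide(arrmean, div, out=arrmean,
  ret = ret.dtype.type(ret / rcount)
Traceback (most recent call last):
  File "meas.py", line 36, in <module>
    meas(sys.argv[1],sys.argv[2:])
    ~~~~^^^^^^^^^^^^^^^^^^^^^^^^^^
  File "meas.py", line 34, in meas
    x=ctr+q*np.array([np.cos(A),np.sin(A)]);cv2.circle(o,(int(X.shape[0]/2-(x[1]-c0[1])/.0005),int(X.shape[0]/2-(x[0]-c0[0])/.0005)),2,col,-1)
                                                          ~~~^^^^^^^^^^^^^^^^^^^^^^^^^^^^^^^^^
ValueError: cannot convert float NaN to integer
```

View pics/w5_r.png

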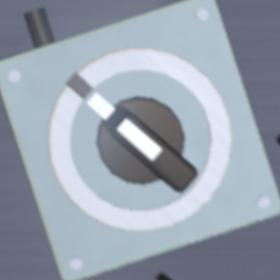

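```bash
sed -i 's/(g<110)/(g<170)/' meas.py; python3 meas.py w5 .5355 .0285; python3 - <<'E'
from h import *
# tray: outline in top image and tip in side
for fn in('top0','side0'):
    im,d,C=load(fn);P=pts(C,d);hsv=cv2.cvtColor(im,cv2.COLOR_RGB2HSV)
    print(fn,[ (hsv[v,u]) for u,v in ([(386,185),(380,212),(389,167)] if fn=='top0' else [(360,268),(328,272)])])
crop('top0',360,150,410,230,7,'trayt'); crop('side0',310,240,410,300,7,'trays')
E
```

```text
ring centre [0.5357 0.028 ] diam mm [91.47522736 91.55377197]
mark ang 0.8557 n 233 spread 0.051
pointer ang 0.8715 n 260 spread 0.079
top0 [array([102,   5, 254], dtype=uint8), array([108,  15, 253], dtype=uint8), array([107,  18, 255], dtype=uint8)]
side0 [array([105,  10, 245], dtype=uint8), array([111,  18, 236], dtype=uint8)]
```

View pics/trayt.png

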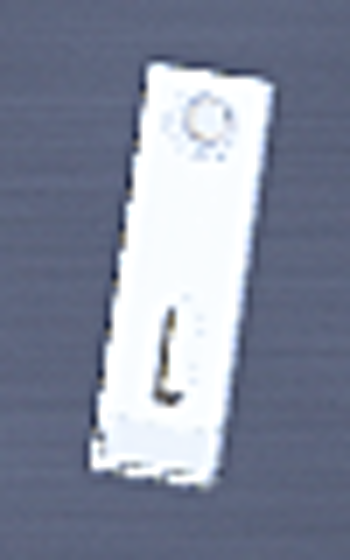

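View pics/trays.png

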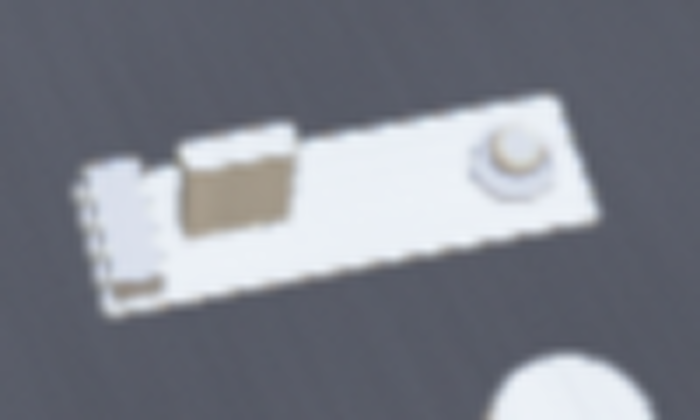

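The pointer is 0.016 rad (about 0.5 mm) from the mark, so the knob is done. Next is the aluminium tray, at top (386,189). I'll grip it with the wrist camera facing away from the cup so that it stays clear of the barrel later.

>>> {"method": "carry_out", "body": {
  "steps": "-3.8 4.5 0 0 0 0;-3.8 4.5 0 0 0 0;-3.8 4.5 0 0 0 0;-3.8 4.5 0 0 0 0;-3.8 4.5 0 0 0 0",
  "jaw": 0.7
}}

```text
time: 7.52
eef_pos: [0.5815, -0.2657, 0.3623]
orientation: [-2.845, -1.314, 0.006]
force: [1.8, 0.6, -0.3]
opening: 0.0598
```

>>> {"method": "carry_out", "body": {
  "steps": "0 0 0 0 0 0.185;0 0 0 0 0 0.185;0 0 0 0 0 0.185;0 0 0 0 0 0.185;0 0 0 0 0 0.185"
}}

```text
time: 8.15
eef_pos: [0.5795, -0.2712, 0.352]
orientation: [-3.129, 0.119, 0.038]
force: [-0.1, -0.7, 0.5]
opening: 0.0599
```

>>> {"method": "carry_out", "body": {
  "steps": "0 0 0 0 0 0.185;0 0 0 0 0 0.185;0 0 0 0 0 0.185;0 0 0 0 0 0.185;0 0 0 0 0 0.185"
}}

```text
time: 8.78
eef_pos: [0.5776, -0.2707, 0.3434]
orientation: [2.742, -1.521, -0.066]
force: [-0.6, 0.4, 0.0]
opening: 0.06
```

>>> {"method": "carry_out", "body": {
  "steps": "0 0 0 0 0 0.185;0 0 0 0 0 0.185;0 0 0 0 0 0.185;0 0 0 0 0 0.185;0 0 0 0 0 0.185"
}}

```text
time: 9.4
eef_pos: [0.5758, -0.2699, 0.3349]
orientation: [1.743, -2.572, -0.075]
force: [0.1, 0.3, 0.3]
opening: 0.06
```

>>> {"method": "carry_out", "body": {
  "steps": "0 0 0 0 0 0.185;0 0 0 0 0 0.185;0 0 0 0 0 0.185;0 0 0 0 0 0.185;0 0 0 0 0 0.185"
}}

```text
time: 10.02
eef_pos: [0.5738, -0.2693, 0.3265]
orientation: [0.389, -3.05, -0.053]
force: [-1.0, 0.5, -0.5]
opening: 0.0599
```

```bash
python3 -c "
from h import *
print(ctrl.get_state()['qpos'].round(3))
delta([0.58,-0.26,0.37],np.pi-.13)
grab('wrist','w6')"
```

```text
[-0.186  0.475 -0.047 -0.014 -1.122 -1.124]
t 10.025 pos [ 0.5738 -0.2693  0.3265] yaw -2.8863 zax [-0.07   0.026 -0.997] F [-1.   0.5 -0.5] op 0.0599
shift cm [-0.57  0.93 -4.36]
turn [ 0.031 -0.069  0.384]
```

View pics/w6.png

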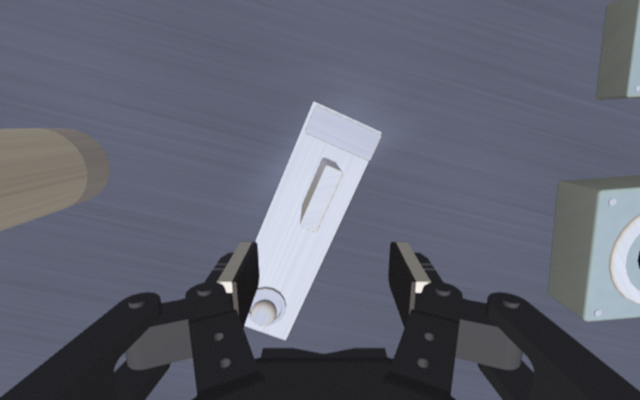

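The tray's fin is at (322,195), its tail block at (343,135), and the cup with the ball at (265,305). I'll measure the fin's top from the depth.

```bash
cat > fin.py <<'E'
from h import *
import sys
im,d,C=load(sys.argv[1]);P=pts(C,d)
lo,hi=(float(sys.argv[2]),float(sys.argv[3])) if len(sys.argv)>3 else (.06,.075)
k=((P[...,2]>lo)&(P[...,2]<hi)&(d>0)&(abs(P[...,0]-.555)<.08)&(abs(P[...,1]+.26)<.06))
n,l,s,c=cv2.connectedComponentsWithStats(k.astype(np.uint8));i=1+np.argmax(s[1:,4]);k=l==i
q=P[k];r=cv2.minAreaRect((q[:,:2]*1000).astype(np.float32));print('fin',k.sum(),'z',np.median(q[:,2]).round(4),'rect mm',r,'mean',q.mean(0).round(4))
w,v=np.linalg.eigh(np.cov(q[:,:2].T));a=v[:,1]*np.sign(v[0,1]);print('fin yaw',np.arctan2(a[1],a[0]).round(4))
# contour by ray at z=.067
cs,_=cv2.findContours(k.astype(np.uint8),cv2.RETR_EXTERNAL,cv2.CHAIN_APPROX_NONE)
g=np.array([ray(C,*p[0],.067)[:2] for p in cs[0]]);print('ray rect',cv2.minAreaRect((g*1000).astype(np.float32)))
print('pixels',s[i])
# white mask -> deck outline at z=.005
hsv=cv2.cvtColor(im,cv2.COLOR_RGB2HSV)
E
python3 fin.py w6; python3 -c "
from h import *
crop('w6',230,90,400,345,3,'w6c')
im,d,C=load('w6')
for n,u,v,z in [('cupball',264,311,.019),('tailL',313,103,.005),('tailR',381,132,.025),('tailL.025',316,104,.025)]: print(n,ray(C,u,v,z).round(4))"
```

```text
fin 1330 z 0.0672 rect mm ((554.861083984375, -265.3223571777344), (14.215574264526367, 49.953590393066406), 80.71022033691406) mean [ 0.5539 -0.2656  0.067 ]
fin yaw -0.1608
ray rect ((554.351318359375, -265.67596435546875), (14.426627159118652, 50.09844207763672), 80.79307556152344)
pixels [ 300  164   43   68 1330]
cupball [ 0.6825 -0.2859  0.019 ]
tailL [ 0.4876 -0.2871  0.005 ]
tailR [ 0.497  -0.2272  0.025 ]
tailL.025 [ 0.4889 -0.2846  0.025 ]
```

View pics/w6c.png

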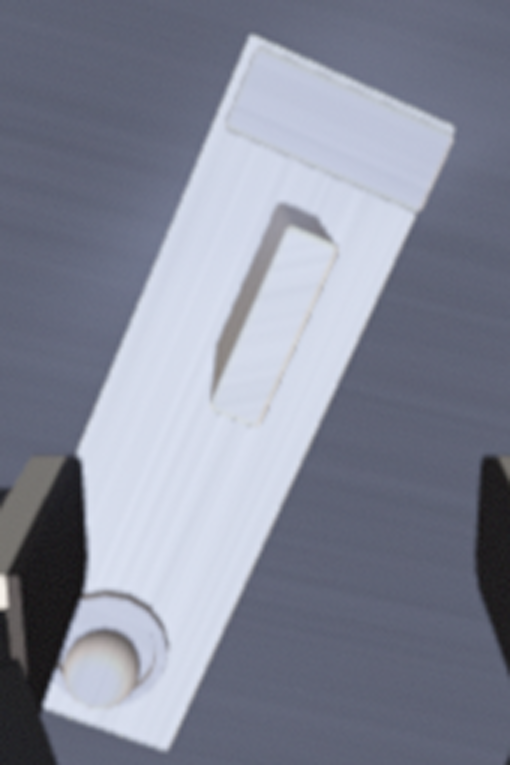

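```bash
python3 -c "
from h import *
delta([0.5546,-0.2655,0.30],np.pi-.161)"
```

```text
t 10.075 pos [ 0.5737 -0.2692  0.3262] yaw -2.8902 zax [-0.071  0.026 -0.997] F [ 0.4 -0.9 -0.1] op 0.0598
shift cm [1.59 0.72 2.76]
turn [ 0.03  -0.07   0.411]
```

>>> {"method": "carry_out", "body": {
  "steps": "0.5 0.3 0.5 0.015 -0.035 0.14;0.5 0.2 0.5 0.015 -0.035 0.14;0.3 0.2 0.5 0 0 0.13;0 0 0 0 0 0"
}}

```text
time: 10.58
eef_pos: [0.5579, -0.2633, 0.3067]
orientation: [-0.255, -3.126, -0.009]
force: [1.2, 1.5, 0.2]
opening: 0.0601
```

```bash
python3 -c "
from h import *
delta([0.5546,-0.2655,0.26],np.pi-.161)"
```

```text
t 10.575 pos [ 0.5579 -0.2633  0.3067] yaw 2.9787 zax [-0.005  0.006 -1.   ] F [1.2 1.5 0.2] op 0.0601
shift cm [ 0.26 -0.29  4.67]
turn [ 0.005 -0.006 -0.002]
```

>>> {"method": "carry_out", "body": {
  "steps": "0.1 -0.15 1.6 0 0 0;0.1 -0.15 1.6 0 0 0;0 0 1.5 0 0 0;0 0 0 0 0 0"
}}

```text
time: 11.08
eef_pos: [0.5547, -0.2659, 0.2545]
orientation: [-0.246, -3.123, -0.01]
force: [0.0, 0.2, 0.6]
opening: 0.0597
```

```bash
python3 -c "
from h import *
delta([0.5546,-0.2655,0.202],np.pi-.161)
grab('wrist','w7')"; python3 fin.py w7
```

```text
t 11.075 pos [ 0.5547 -0.2659  0.2545] yaw 2.9844 zax [-0.009  0.007 -1.   ] F [0.  0.2 0.6] op 0.0597
shift cm [-0.03  0.01  5.25]
turn [ 0.006 -0.01   0.004]
fin 2450 z 0.0672 rect mm ((554.6710815429688, -265.1468811035156), (14.051788330078125, 49.86325454711914), 80.71247863769531) mean [ 0.5526 -0.2648  0.067 ]
fin yaw -0.1586
ray rect ((553.6145629882812, -265.0132751464844), (13.816344261169434, 50.624454498291016), 80.55445098876953)
pixels [ 310  195   28   92 2450]
```

View pics/w7.png

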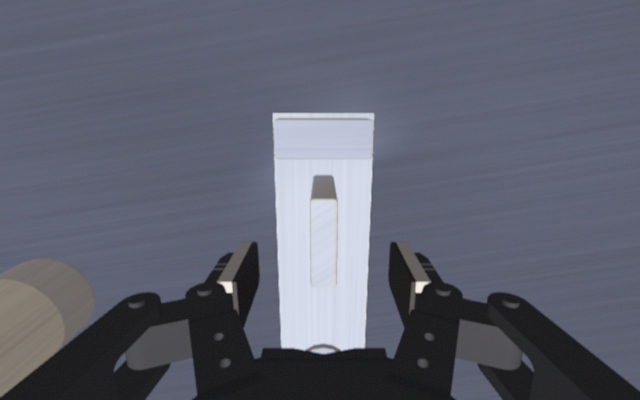

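The fin (u≈323) is centred between the fingers and parallel to them. I'll descend.

>>> {"method": "carry_out", "body": {
  "steps": "0 0 1.7 0.006 -0.01 0;0 0 1.7 0 0 0;0 0 1.7 0 0 0;0 0 0 0 0 0"
}}

```text
time: 11.62
eef_pos: [0.5563, -0.2663, 0.2038]
orientation: [0.244, 3.126, -0.003]
force: [-0.1, 0.2, 0.6]
opening: 0.0599
```

```bash
python3 -c "
from h import *
delta([0.5546,-0.2653,0.202],np.pi-.159)"
```

```text
t 11.625 pos [ 0.5563 -0.2663  0.2038] yaw 2.986 zax [ 0.006 -0.002 -1.   ] F [-0.1  0.2  0.6] op 0.0599
shift cm [0.19 0.07 0.18]
turn [-0.001  0.006  0.003]
```

>>> {"method": "carry_out", "body": {
  "steps": "0.2 0.1 0.2 0 0.006 0.003;0 0 0 0 0 0"
}}

```text
time: 11.88
eef_pos: [0.5549, -0.265, 0.2023]
orientation: [0.249, 3.131, -0.003]
force: [0.1, -0.5, -1.0]
opening: 0.0597
```

>>> {"method": "carry_out", "body": {
  "steps": "0 0 0 0 0 0;0 0 0 0 0 0;0 0 0 0 0 0;0 0 0 0 0 0",
  "jaw": 0
}}

```text
time: 12.38
eef_pos: [0.5552, -0.265, 0.2036]
orientation: [0.248, 3.128, -0.003]
force: [0.6, -0.3, -1.5]
opening: 0.0135
```

```bash
python3 -c "
from h import *
delta([0.5546,-0.2653,0.202],np.pi-.159)"
```

```text
t 12.375 pos [ 0.5552 -0.265   0.2036] yaw 2.9833 zax [ 0.003 -0.002 -1.   ] F [ 0.6 -0.3 -1.5] op 0.0135
shift cm [ 0.06 -0.04  0.16]
turn [-0.002  0.004  0.001]
```

Gripped (13.5 mm opening). I'll lift gently.

>>> {"method": "carry_out", "body": {
  "steps": "0 0 -0.3 0 0 0;0 0 -0.6 0 0 0;0 0 -0.6 0 0 0;0 0 -0.3 0 0 0;0 0 0 0 0 0"
}}

```text
time: 13.0
eef_pos: [0.5537, -0.2646, 0.2204]
orientation: [-0.25, -3.129, 0.0]
force: [0.5, 0.1, -5.1]
opening: 0.013
```

```bash
python3 -c "
from h import *
delta([0.5552,-0.265,0.355],np.pi-.159)
grab('wrist','w8');grab('side','s8')
crop('s8',290,220,430,310,5,'s8c')"
```

```text
t 13.0 pos [ 0.5537 -0.2646  0.2204] yaw 2.982 zax [-0.002 -0.    -1.   ] F [ 0.5  0.1 -5.1] op 0.013
shift cm [ -0.12  -0.02 -13.46]
turn [-0.    -0.002 -0.001]
```

View pics/s8c.png

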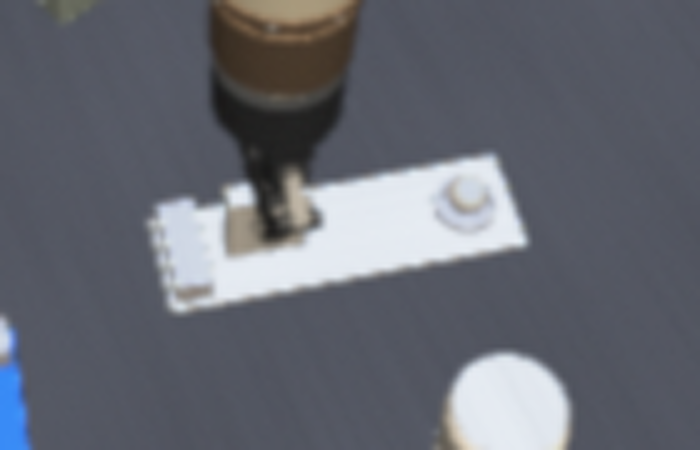

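The tray is lifted and level, with the ball in its cup, and the force of −5 N matches the weight. I'll keep lifting.

>>> {"method": "carry_out", "body": {
  "steps": "0 0 -0.7 0 0 0;0 0 -1.1 0 0 0;0 0 -1.3 0 0 0;0 0 -1.3 0 0 0;0 0 -1.3 0 0 0"
}}

```text
time: 13.72
eef_pos: [0.5536, -0.2646, 0.2804]
orientation: [-0.25, -3.127, -0.0]
force: [0.0, 0.4, -3.9]
opening: 0.0132
```

>>> {"method": "carry_out", "body": {
  "steps": "0 0 -1.5 0 0 0;0 0 -1.5 0 0 0;0 0 -1.5 0 0 0;0 0 -1.2 0 0 0;0 0 -0.6 0 0 0"
}}

```text
time: 14.35
eef_pos: [0.5537, -0.2645, 0.3495]
orientation: [-0.251, -3.13, 0.0]
force: [-1.1, 0.6, -4.4]
opening: 0.0134
```

```bash
python3 - <<'E'
from h import *
delta([0.45,-0.2,0.355],np.pi-.159)
# stand lens from top + side: barrel top circle at z .320
for fn in('top0','side0'):
    im,d,C=load(fn);P=pts(C,d)
    k=(P[...,2]>.30)&(P[...,2]<.335)&(abs(P[...,0]-.56)<.06)&(abs(P[...,1]-.265)<.05)&(d>0)
    k&=im.mean(-1)<90
    n,l,s,c=cv2.connectedComponentsWithStats(k.astype(np.uint8));i=1+np.argmax(s[1:,4]);q=P[l==i]
    cs,_=cv2.findContours((l==i).astype(np.uint8),cv2.RETR_EXTERNAL,cv2.CHAIN_APPROX_NONE)
    g=np.array([ray(C,*p[0],.320)[:2] for p in cs[0]]);print(fn,s[i],np.median(q[:,2]).round(4),q.mean(0).round(4),cv2.minEnclosingCircle((g*1000).astype(np.float32)))
crop('top0',195,135,275,210,7,'st');crop('side0',260,70,350,170,6,'ss')
E
```

```text
t 14.35 pos [ 0.5537 -0.2645  0.3495] yaw 2.9818 zax [-0.001 -0.    -1.   ] F [-1.1  0.6 -4.4] op 0.0134
shift cm [11.26  4.72 -0.54]
turn [-0.    -0.001 -0.001]
top0 [217 182  18  17 245] 0.3199 [0.5544 0.274  0.3192] ((554.5302734375, 273.2687683105469), 28.793010711669922)
side0 [276  87  17  14 188] 0.3186 [0.5567 0.2638 0.3161] ((554.6708984375, 257.9655456542969), 37.797908782958984)
```

View pics/st.png

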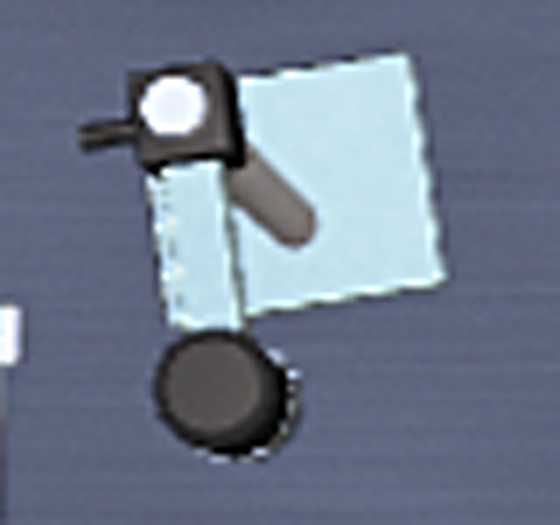

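View pics/ss.png

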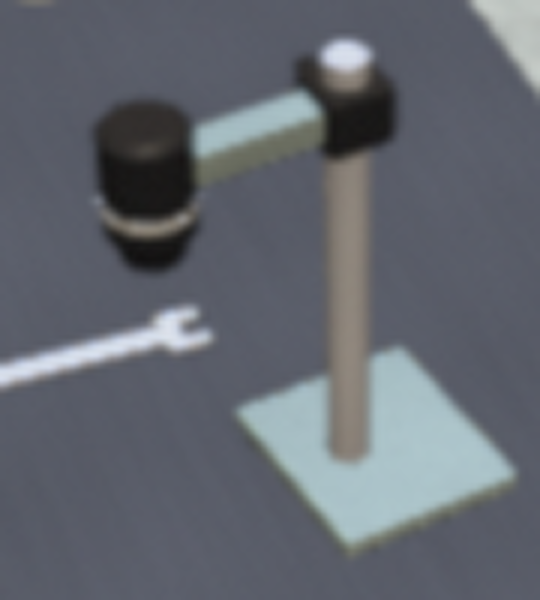

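```bash
python3 - <<'E'
from h import *
T=load('top0')[2];S=load('side0')[2]
print('top barrel',ray(T,225.3-.5,190.1-.5,.32),'side barrel',ray(S,283.9-.5,91.3-.5,.32),'side lensbottom',ray(S,260+152/6-.5,70+252/6-.5,.23))
print('column base side',ray(S,260+349/6-.5,70+448/6-.5,.016),'col top side',ray(S,260+346/6-.5,70+57/6-.5,.32),'top',ray(T,195+173/7-.5,135+104/7-.5,.32))
# foot plate corners
for p in [(238,410),(402,347),(517,478),(350,550)]: print('foot',ray(S,260+p[0]/6-.5,70+p[1]/6-.5,.016).round(4))
for p in [(408,55),(445,283)]: print('footT',ray(T,195+p[0]/7-.5,135+p[1]/7-.5,.016).round(4))
# pix per mm check
for C in (T,S): print(proj(C,[.555,.26,.32]),proj(C,[.565,.26,.32]),proj(C,[.555,.27,.32]))
# check known: fin centre, cup seen in each
for C,n in((T,'top'),(S,'side')): print(n,'fin top',proj(C,[.5546,-.2653,.067]),'deck corners',[proj(C,[.5546+a*.987+b*.160,-.2653-a*.16+b*.987,.005]).round(1).tolist() for a in(-.065,.16) for b in(-.033,.033)])
E
```

```text
top barrel [0.55578495 0.27547508 0.32      ] side barrel [0.55885305 0.27122339 0.32      ] side lensbottom [0.55964812 0.27703597 0.23      ]
column base side [0.6894734  0.29871356 0.016     ] col top side [0.68802459 0.29437497 0.32      ] top [0.6849966  0.29629729 0.32      ]
foot [0.6335 0.3611 0.016 ]
foot [0.7606 0.3815 0.016 ]
foot [0.7818 0.2315 0.016 ]
foot [0.6554 0.2086 0.016 ]
footT [0.7778 0.2365 0.016 ]
footT [0.6514 0.2143 0.016 ]
[229.70705873 189.84192833] [229.77813779 186.69784114] [226.53235266 189.84519258]
[283.34571863  92.93185094] [286.22426949  92.28105897] [282.40840795  91.25294101]
top fin top [386.17656882 198.60624568] deck corners [[390.3, 218.6], [373.0, 215.8], [398.6, 160.9], [381.7, 158.2]]
side fin top [343.24874861 260.769228  ] deck corners [[324.4, 284.7], [319.9, 266.4], [394.7, 270.9], [388.1, 253.5]]
```

Lens at (0.559, 0.274) from foot, column and barrel, which agree within 3 mm. The stand's yaw is about 0.16. Target TCP: (0.431, 0.253, 0.355) at tray yaw 0.16. I'll move gently.

>>> {"method": "carry_out", "body": {
  "steps": "0.15 0.4 0 0 0 0;0.3 0.8 0 0 0 0;0.5 1.2 -0.1 0 0 0;0.6 1.5 -0.1 0 0 0;0.7 1.8 -0.1 0 0 0"
}}

```text
time: 14.98
eef_pos: [0.5392, -0.2012, 0.3508]
orientation: [-0.253, -3.126, -0.002]
force: [0.6, -0.4, -4.2]
opening: 0.0131
```

>>> {"method": "carry_out", "body": {
  "steps": "0.8 1.9 -0.1 0 0 0;0.8 1.9 -0.1 0 0 0;0.8 1.9 -0.1 0 0 0;0.8 1.9 -0.1 0 0 0;0.8 1.9 -0.1 0 0 0"
}}

```text
time: 15.6
eef_pos: [0.5119, -0.0925, 0.3571]
orientation: [-0.248, -3.128, -0.003]
force: [0.3, 0.5, -3.7]
opening: 0.0135
```

```bash
python3 -c "
from h import *
delta([0.4307,.2532,0.355],np.pi+.16)"
```

```text
t 15.6 pos [ 0.5119 -0.0925  0.3571] yaw 2.9836 zax [-0.004  0.002 -1.   ] F [ 0.3  0.5 -3.7] op 0.0135
shift cm [13.46 32.86  0.32]
turn [ 0.002 -0.004 -0.318]
```

>>> {"method": "carry_out", "body": {
  "steps": "0.8 1.9 0 0 0 0;0.8 1.9 0 0 0 0;0.8 1.9 0 0 0 0;0.8 1.9 0 0 0 0;0.8 1.9 0 0 0 0"
}}

```text
time: 16.23
eef_pos: [0.4829, 0.0153, 0.359]
orientation: [-0.241, -3.131, -0.006]
force: [-0.0, 0.7, -4.1]
opening: 0.0133
```

>>> {"method": "carry_out", "body": {
  "steps": "0.8 1.9 0 0 0 0;0.8 1.9 0 0 0 0;0.7 1.6 0 0 0 0;0.5 1.2 0 0 0 0;0.3 0.7 0 0 0 0"
}}

```text
time: 16.85
eef_pos: [0.4588, 0.0985, 0.3609]
orientation: [0.233, 3.132, 0.009]
force: [-0.3, -0.1, -4.3]
opening: 0.0133
```

```bash
python3 -c "
from h import *
delta([0.4307,.2532,0.355],np.pi+.16)
grab('side','s9');crop('s9',230,60,400,200,4,'s9c')"
```

```text
t 16.85 pos [0.4588 0.0985 0.3609] yaw 2.9933 zax [ 0.002  0.006 -1.   ] F [-0.3 -0.1 -4.3] op 0.0133
shift cm [ 5.06 14.89  0.67]
turn [ 0.006  0.002 -0.308]
```

View pics/s9c.png

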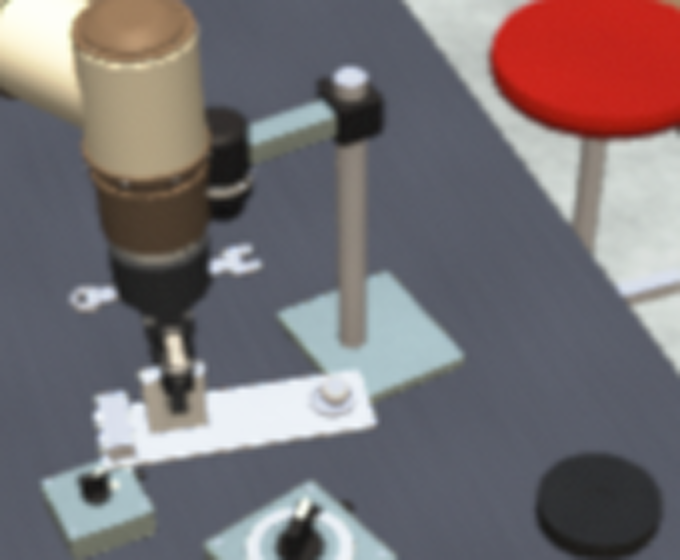

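Level, with the ball in its cup (crop 334,392). I'll turn the tray to yaw 0.16 while advancing.

>>> {"method": "carry_out", "body": {
  "steps": "0.2 0.5 0.1 0 0 -0.03;0.3 0.8 0.1 0 0 -0.05;0.3 0.8 0.1 0.003 0 -0.05;0.3 0.8 0.1 0.003 0 -0.05;0.3 0.8 0.1 0 0 -0.05"
}}

```text
time: 17.52
eef_pos: [0.4463, 0.1379, 0.3555]
orientation: [-0.149, 3.137, -0.001]
force: [-0.6, 0.2, -4.5]
opening: 0.0132
```

>>> {"method": "carry_out", "body": {
  "steps": "0.3 0.8 0 0 0 -0.05;0.2 0.8 0 0 0 -0.03;0.2 0.8 0 0 0 0;0.1 0.6 0 0 0 0;0 0.4 0 0 0 0"
}}

```text
time: 18.15
eef_pos: [0.4319, 0.173, 0.3555]
orientation: [-0.286, 3.127, -0.001]
force: [-1.1, 0.6, -4.1]
opening: 0.013
```

```bash
python3 -c "
from h import *
delta([0.4307,.2532,0.355],np.pi+.16)"
```

```text
t 18.15 pos [0.4319 0.173  0.3555] yaw -2.959 zax [ 0.001 -0.001 -1.   ] F [-1.1  0.6 -4.1] op 0.013
shift cm [-1.34  7.9   0.05]
turn [-0.001  0.001  0.023]
```

>>> {"method": "carry_out", "body": {
  "steps": "-0.1 0.6 0 0 0 0.005;-0.2 1.0 0 0 0 0.01;-0.2 1.1 0 0 0 0.01;-0.2 1.1 0 0 0 0;-0.2 1.1 0 0 0 0"
}}

```text
time: 18.77
eef_pos: [0.433, 0.2261, 0.3555]
orientation: [-0.243, 3.13, -0.001]
force: [0.2, 0.2, -4.7]
opening: 0.0133
```

>>> {"method": "carry_out", "body": {
  "steps": "-0.2 1.0 0 0 0 0;-0.1 0.7 0 0 0 0;-0.1 0.5 0 0 0 0;0 0.3 0 0 0 0;0 0 0 0 0 0"
}}

```text
time: 19.4
eef_pos: [0.4331, 0.254, 0.3551]
orientation: [-0.244, 3.131, -0.002]
force: [0.4, -0.5, -4.3]
opening: 0.0137
```

```bash
python3 -c "
from h import *
delta([0.4307,.2532,0.355],np.pi+.16)
grab('side','s10');crop('s10',230,60,380,185,5,'s10c');grab('top','t10');crop('t10',190,130,290,240,5,'t10c')"
```

```text
t 19.4 pos [0.4331 0.254  0.3551] yaw -2.9858 zax [ 0.001 -0.001 -1.   ] F [ 0.4 -0.5 -4.3] op 0.0137
shift cm [ 0.25 -0.04  0.01]
turn [-0.001  0.001 -0.004]
```

View pics/s10c.png

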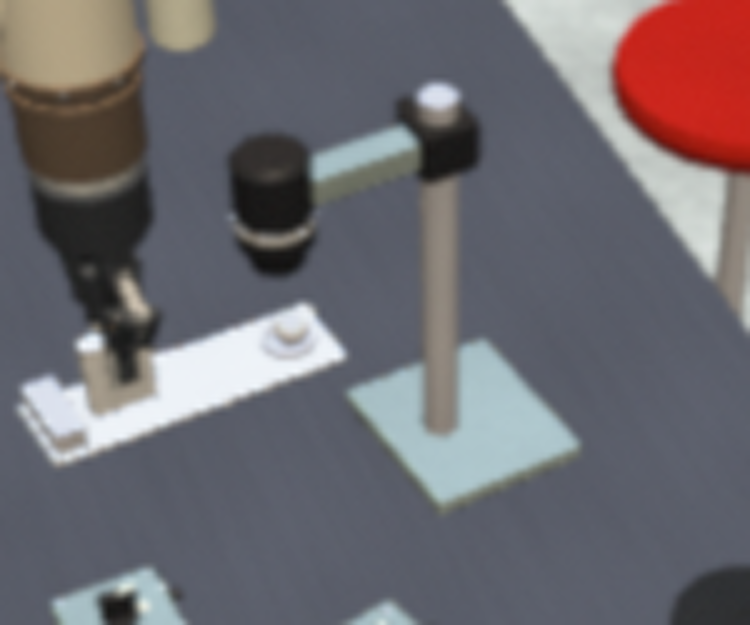

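View pics/t10c.png

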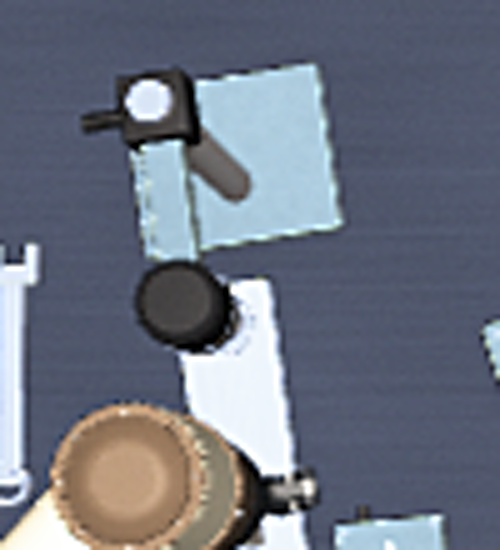

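The side view shows the ball in its cup at crop (291,330), with the lens bottom at about (276,262). I'll measure both from the same view.

```bash
python3 - <<'E'
from h import *
S=load('s10')[2];T=load('t10')[2]
f=lambda u,v,z:ray(S,230+u/5-.5,60+v/5-.5,z).round(4)
print('cup rim',f(290,341,.162),'ball',f(291,329,.170))
print('lens bottom centre',f(275,262,.23),'barrel top',f(271,158,.32))
print('deck front corners',f(309,303,.156),f(346,354,.156))
for X in([.559,.274,.23],[.559,.274,.32],[.5613,.275,.162]): p=proj(S,X);print(X,'-> crop',((p-[230,60]+.5)*5).round(0),'top crop',((proj(T,X)-[190,130]+.5)*5).round(0))
im,d,C=load('s10');P=pts(C,d);print('deck z',P[60+380//5,230+200//5],P[60+335//5,230+240//5],P[60+420//5,230+90//5],P[60+340//5,230+330//5],'ball',P[60+328//5,230+291//5])
E
python3 -c "
from h import *
crop('s10',260,80,310,140,10,'s10d')"
```

```text
cup rim [0.5626 0.2695 0.162 ] ball [0.5649 0.2726 0.17  ]
lens bottom centre [0.5579 0.2753 0.23  ] barrel top [0.5593 0.2693 0.32  ]
deck front corners [0.5913 0.3123 0.156 ] [0.5976 0.2481 0.156 ]
[0.559, 0.274, 0.23] -> crop [277. 263.] top crop [207. 313.]
[0.559, 0.274, 0.32] -> crop [268. 154.] top crop [179. 295.]
[0.5613, 0.275, 0.162] -> crop [286. 337.] top crop [225. 322.]
deck z [0.49220878 0.25548286 0.15638628] [0.53210054 0.28623331 0.16147146] [0.40814376 0.23986918 0.15914568] [0.59280881 0.26395028 0.15577214] ball [0.56404302 0.26515897 0.17742258]
```

View pics/s10d.png

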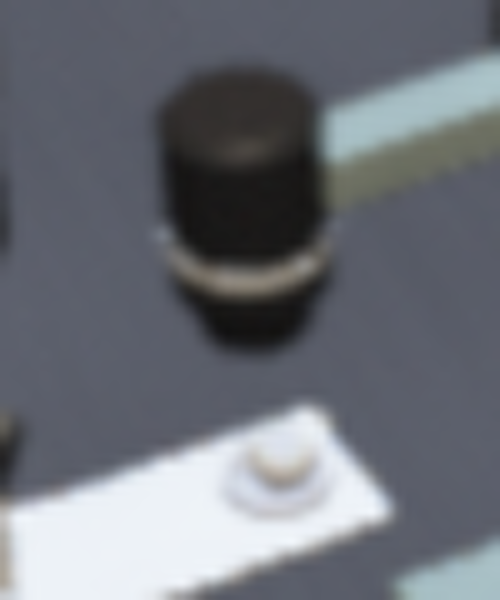

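Cup at about (0.563, 0.273), lens at about (0.559, 0.274), deck top at z≈0.156 so the ball is about 60 mm below the lens. I'll move back 4 mm, settle and check.

>>> {"method": "carry_out", "body": {
  "steps": "0.2 0 0 0 0 0;0.2 0 0 0 0 0;0 0 0 0 0 0;0 0 0 0 0 0;0 0 0 0 0 0"
}}

```text
time: 20.12
eef_pos: [0.4288, 0.2525, 0.3553]
orientation: [-0.243, 3.131, -0.002]
force: [0.4, 0.6, -4.2]
opening: 0.0135
```

>>> {"method": "carry_out", "body": {
  "steps": "0 0 0 0 0 0;0 0 0 0 0 0;0 0 0 0 0 0;0 0 0 0 0 0;0 0 0 0 0 0"
}}

```text
time: 20.75
eef_pos: [0.4288, 0.2525, 0.3553]
orientation: [-0.243, 3.131, -0.002]
force: [-0.6, 0.5, -5.7]
opening: 0.0134
```

```bash
python3 - <<'E'
from h import *
delta();s=ctrl.get_state();print(np.abs(s['dq']).max())
im,d,C=grab('side','s11');crop('s11',230,60,380,185,5,'s11c');crop('s11',270,160,340,230,5,'k11')
grab('top','t11');crop('t11',280,180,340,230,10,'kt11')
E
```

```text
t 20.75 pos [0.4288 0.2525 0.3553] yaw -2.9867 zax [ 0.001 -0.001 -1.   ] F [-0.6  0.5 -5.7] op 0.0134
0.000820604820198754
```

View pics/s11c.png

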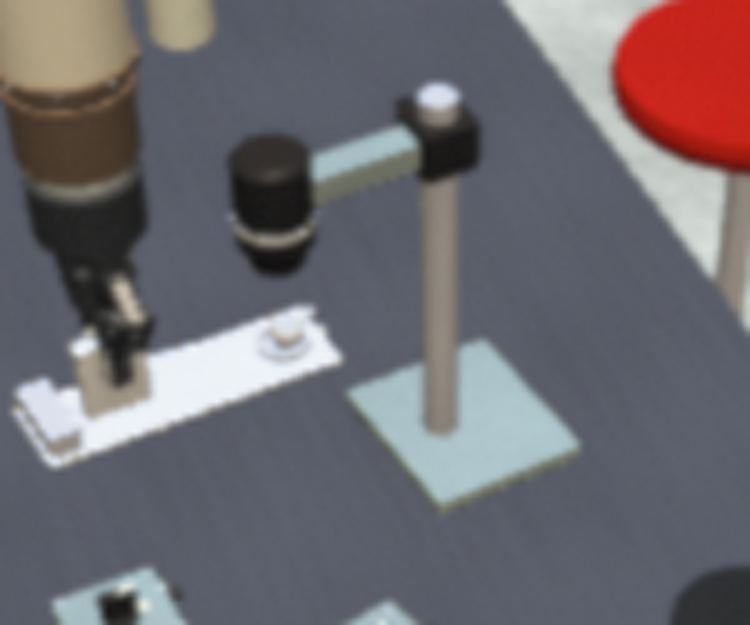

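View pics/kt11.png

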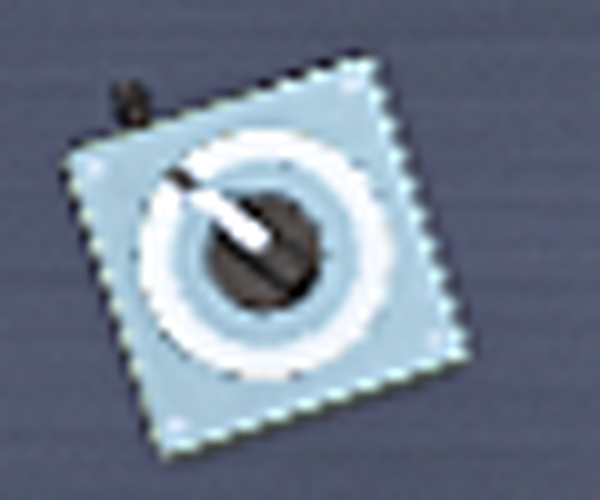

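The ball is in its cup at crop (287,332), under the lens. The pointer still stands at the mark and the arm is still. I'll hand in.

```bash
python3 -c "
from h import *
print(order.job_done())"
```

```text
the job is handed in; nothing more can be done
None
```

I turned the focus knob to its index mark. I then carried the tray by its fin to under the lens and handed the job in at about 21 s, with the gripper still holding it in the air. No verdict is reported on hand-in.

What the last checks showed:
- **Knob:** after release the pointer measured 0.016 rad (about 0.5 mm) from the mark. A final top view still showed it on the mark.
- **Position under the lens:** the cup is at about (0.557, 0.2725), worked out from the final tool pose. The lens is at about (0.559, 0.274), a gap of about 3 mm. My separate estimates of these points differed by up to about 5 mm, against the 15 mm allowed.
- **Height:** the deck top measured about z 0.156 in depth, which puts the ball's centre about 60 mm below the lens.
- **Holding still:** the tool was level to about 0.002 rad, joint speeds were below 0.001 rad/s, and the grip opening was 13.4 mm. The last view showed the ball in its cup and the tray clear of the stand.

Three things did not go as expected:
- **First knob grip:** the tool drifted up and tilted, so I opened the gripper, corrected the pose and gripped again before turning.
- **Ring size:** the index ring measured about 91 mm across instead of 94 mm. Its centre was consistent across views.
- **Bystanders:** the arm stayed clear of the spray can, the disc stack and the spanner. I did not measure their positions again at the end.

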